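Take the clamp dog off the T-slot rail and send it off in the tray

TASK

Slide the red clamp dog along the T-slot rail to the rail's open end, then lift it out and stand it upright in the wooden tray without dropping it, and let go. Then push the tray with the dog in it across the bench so that it sits squarely inside the yellow painted outline, leaving the other parts on the bench where they are.

Things in the scene. Friction and masses are not known exactly. Their poses are not given: they have to be found in the camera images.
- rail: Fixed grey T-slot rail, 320 mm long (its x, along the slot), 80 wide, top 20 above the bench. Origin: centre of its underside. Slot floor 5 mm above the bench. From x = -152 to +54 mm two lips (6 thick, mouth between them 18 wide, cavity below 36 wide and 9 high) hold the dog's foot down; from +54 to the +x end there are none: the open end.
- rail_open (a point): Middle of the rail's open end, on the slot floor, at rail x = +103 mm: a pocket 98 mm long, 36 wide, open upwards, closed at rail x = +152 mm by an end stop 14 mm above the bench. The dog lifts straight up once its origin lies beyond rail x = +89 mm; it meets the end stop at +117 mm.
- dog: Red clamp dog, loose, about 0.4 kg (varies), 76 mm long (its x), 30 wide, 76 high, standing in the slot, its x along the rail's x, sliding with plain friction. Origin: centre of its underside. Steel T foot 70 x 30 x 7 high, neck 13 wide, red body block 76 x 30 from 17 to 34 mm up (2 mm over the rail's top; push on its end face). Stands by itself.
- dog_post (a point): Middle of the dog's red grip post, 55 mm above the dog's origin: 36 mm along the dog's x, 22 mm across (grip it across its y), from 34 to 76 mm above the dog's origin.
- tray: Shallow open wooden tray, loose, about 0.5 kg, 170 (its x) x 140 (its y) x 40 mm high, walls 6 mm, inner floor 6 mm above its underside. Origin: centre of its underside, z up. The outline lies on its +y side, so it is pushed on its -y wall.
- outline: Yellow rectangle painted flat on the bench, lines 10 mm wide, inside 190 (its x) x 160 (its y) mm, so the tray has 10 mm to spare all round. Origin: its centre on the bench. 162 to 185 mm from the tray's start towards the tray's +y, nearly parallel to it.
- contacts: Bystander: relay contact assembly, black base 90 x 50 mm with three brass blades, 60 mm high, loose. Origin: centre of underside.
- armature: Bystander: copper armature plate 70 x 120 x 6 mm with a small block on it (16 mm high in all), loose, flat on the bench. Origin: centre of underside.
- gauge_tin: Bystander: feeler gauge set in a tin case 50 x 110 x 15 mm, loose, flat on the bench. Origin: centre of underside.
Not all that is in view belongs to the job. Of the things like the dog, leave any that is green; of the rest the smaller one is meant.

How it is judged (in metres and radians):
On the way, in this order (a step that is already met when the one before it is completed fails the run):
1. the dog has been slid along the slot, still down in it, until its foot is clear of the lips (x of dog in the frame of rail between 0.089 and 0.122 m and z of dog in the frame of rail below 0.009 m), for 0.1 s.
2. the dog stands upright on the tray's floor, let go (x of dog in the frame of tray between -0.07 and 0.07 m and y of dog in the frame of tray between -0.055 and 0.055 m and z of dog in the frame of tray below 0.012 m and angle between dog's own z axis and vertical below 0.15 rad and contact force between dog and the fingers below 0.1 N), for 0.2 s.
3. the tray lies inside the yellow outline (horizontal distance between tray and outline below 0.018 m and angle between the x axis of tray and the x axis of outline, either way round below 0.17 rad), for 0.2 s.
At the end, for the whole second after the job is handed in: The tray lies flat on the bench, its centre within 18 mm of the outline's centre and within 10 degrees of parallel to it, the dog standing upright (within 8 degrees) on the tray's floor, both at rest (all of step 3 and height (world z) of tray below 0.005 m and angle between tray's own z axis and vertical below 0.05 rad and x of dog in the frame of tray between -0.07 and 0.07 m and y of dog in the frame of tray between -0.055 and 0.055 m and z of dog in the frame of tray below 0.012 m and angle between dog's own z axis and vertical below 0.15 rad and linear speed of each of dog, tray below 0.02 m/s); the robot touches nothing.
It fails at once if the dog is dropped: in free fall with its foot more than 40 mm above the bench (contact force between dog and anything else below 0.01 N and height (world z) of dog above 0.04 m).
It fails at once if the contact assembly, armature plate or gauge tin is moved by more than 20 mm (distance of any of contacts, armature, gauge_tin from where it was at the start of the episode above 0.02 m).
It also fails if it takes over 64 s, if anything falls off the work surface, if the arm or the gripper's body presses on something with over 40 N, if the wrist force passes 120 N, or if a joint passes its speed limit or range.

ROBOT

A 6-joint arm with a two-finger parallel gripper is mounted at the origin on the work surface. World frame = base frame: x ahead of the robot, y to its left, z up, the work surface at z = 0. Lengths are in m, angles in degrees, forces in N, time in s.
With the tool pointing down it reaches from about 0.25 to 0.775 m from the base axis. Payload 8.9 kg.
Tool frame: the origin (TCP) lies between the finger pads; the fingertips stand 11 mm ahead of it and the grasp point (between the pads) lies 8 mm behind it; z points along the fingers, y is the direction in which the jaws open and shut (so a half turn about z gives the same grasp; the last joint's range is limited). The gripper opens to 85 mm and grips with 20 to 120 N. Pads are 22 mm wide; open, the fingers measure 114 mm over their backs; the gripper's body (76 mm by 85 mm) begins 54 mm behind the grasp point. The pads swing forward as they close: fully open they stand 13 mm farther back than shut.
Start: joints at [-82.81, 16.656, -8.789, 64.555, 0, 82.019], TCP at [0.137, -0.507, 0.242] pointing down, gripper open.
Joint ranges: [-144.48, 144.48], [-52.06, 99.96], [-74.48, 78.29], [-112.23, 115.85], [-86.99, 84.42], [-180, 180]. Speed limits (degrees/s): [127.2, 127.2, 159.86, 180, 180, 180].

INTERFACE

Orientations are given as a 3x3 rotation matrix whose columns are the frame's x, y, z axes.
In Python, from bench import get_obs, grab_frame, camera_model, sign_off gives the robot as it stands.
- The arm moves only by the tool arm_command, never from a script. Its argument "moves" is a list of rows, each a list of 3 entries, a list of its own where there are three numbers: the shift along the tool's x, y, z in m, then the turn, a rotation vector about the tool's x, y, z in rad, then the gripper's target within -1 to 1 (shut at 1, half-way at 0, fully open at -1). A call has 1 to 8 rows; each row shifts and turns the commanded pose from where the row before left it, along the tool's axes as they then stand; what a row does not reach is not made up. A row lasts 1/12 s, in which the tool goes at most 41.7 mm and 7.16 degrees, less where a joint would pass 70% of its speed; a pose out of reach is approached as far as the arm can. A call with a gripper value outside its range is refused whole. The fingers move at their own pace and stop on an object; "force" is the grip in N (left out, the last holds). Time passes only in rows, so rows that do not move let the fingers close. It gives the time, the measured TCP pose, the force and the opening at its end, in the units of the state.
- get_obs(): the state, without advancing time (a new reading comes with each control period).
- grab_frame(name): name is "scene" or "top" or "wrist"; returns (picture, depth): 480x640x3 uint8, red, green, blue; 480x640 float32, m along the optical axis (not along the pixel's ray), 0 where there is no reading.
- camera_model(name): a dict with "camera_matrix" (3x3 intrinsics, pixels), "R" (3x3) and "t" (3): a world point X has camera coordinates R X + t. Camera axes: x right, y down, z forward; pixel columns grow to the right and rows downward; lengths in m; the calibration is good to about 2 mm. A picture is of the moment at which its call begins: read the wrist's pose just before it. camera_model takes no time and is no camera call; for the wrist camera it gives the pose at the moment of the call.
- sign_off(): hands the job in, once; it reports no verdict.
The state is a dict: "time": time; "joint_positions": joint angles; "qvel": joint speeds; "joint_torque": joint torques, N m; "tcp_pos": TCP position; "eef_rot": TCP orientation; "wrist_force": force on the tool from outside, world axes, zero at the start; "wrist_torque": the same for the moment, N m; "width": finger opening in m.
Only numpy, scipy, OpenCV 4.12 (cv2) and the standard library are available. Lean on these libraries where they do the work, as an engineer would, in place of code of your own. Each camera call takes 0.05 s, during which the arm holds its last target. There are 200 camera calls.

## Working session

There is one attempt and no reset: what is moved stays moved. The work goes in short steps, Python scripts to look and compute and a tool call to move; the robot and the scene stay as the last step left them, time stands still between calls to the robot, and variables do not carry over. Pictures are saved under pics/ and viewed, about 8 in all and at most 12, crops included, and the job is handed in when it is done.

Besides the shell and the picture viewer there is one more tool, called after "Emit:" as name(argument=value, ...), one argument or row to a line, values as JSON. arm_command: Moves the arm, as the interface text tells. Its arguments: {"type":"object","properties":{"moves":{"type":"array"},"force":{"type":"number"}},"required":["moves"]}

```bash
mkdir -p pics
cat > h.py <<'E'
import numpy as np, cv2
from bench import get_obs, grab_frame, camera_model, sign_off
def snap(n,f=None):
    m=camera_model(n); p,d=grab_frame(n)
    if f: cv2.imwrite(f'pics/{f}.png',p[:,:,::-1]); np.savez(f'pics/{f}.npz',p=p,d=d,K=m['camera_matrix'],R=m['R'],t=m['t'])
    return p,d,m
def ray(m,u,v,z):
    K,R,t=[np.array(m[k],float) for k in('camera_matrix','R','t')]
    c=-R.T@t; w=R.T@np.linalg.inv(K)@np.array([u,v,1.]); return c+w*(z-c[2])/w[2]
def cloud(d,m):
    K,R,t=[np.array(m[k],float) for k in('camera_matrix','R','t')]
    v,u=np.mgrid[:d.shape[0],:d.shape[1]]
    P=np.linalg.inv(K)@np.stack([u.ravel(),v.ravel(),np.ones(u.size)])*d.ravel()
    return (R.T@(P-t[:,None])).T.reshape(*d.shape,3)
E
python3 - <<'E'
from h import *
for n in('scene','top'):
    p,d,m=snap(n,n); print(n,-np.array(m['R']).T@m['t'],m['R'])
print(get_obs())
E
```

```text
scene [0.91827132 0.60769375 0.95510918] [[-0.86040274  0.50956665  0.00699712]
 [ 0.38991106  0.66708117 -0.63480082]
 [-0.32814097 -0.5434561  -0.77264414]]
top [ 0.38117123 -0.01542063  1.15918256] [[-0.01962819 -0.99975688 -0.01004516]
 [-0.99100376  0.02078474 -0.13221024]
 [ 0.13238688  0.00735974 -0.9911708 ]]
{'time': 0.1, 'joint_positions': array([-8.28102483e+01,  1.66853983e+01, -8.82608961e+00,  6.45549278e+01,
        1.44518399e-03,  8.20173229e+01]), 'qvel': array([ 0.13528443, -0.11141422,  0.13844746,  0.03460555, -0.05197361,
       -0.07451449]), 'joint_torque': array([ 1.44766960e-03, -5.37976885e+01,  3.31918502e+01,  9.34890588e-03,
       -2.09371265e-04, -2.10736636e-05]), 'tcp_pos': array([ 0.13735745, -0.50632521,  0.24179673]), 'eef_rot': array([[ 9.65142565e-01,  2.61724691e-01, -1.20052169e-04],
       [ 2.61724653e-01, -9.65141894e-01,  1.15321430e-03],
       [ 1.85957279e-04, -1.14443682e-03, -9.99999328e-01]]), 'wrist_force': array([-0.29686901,  0.187931  ,  0.5104884 ]), 'wrist_torque': array([-0.01802464, -0.00444183,  0.03169143]), 'width': 0.08541925866481126}
```

View pics/top.png

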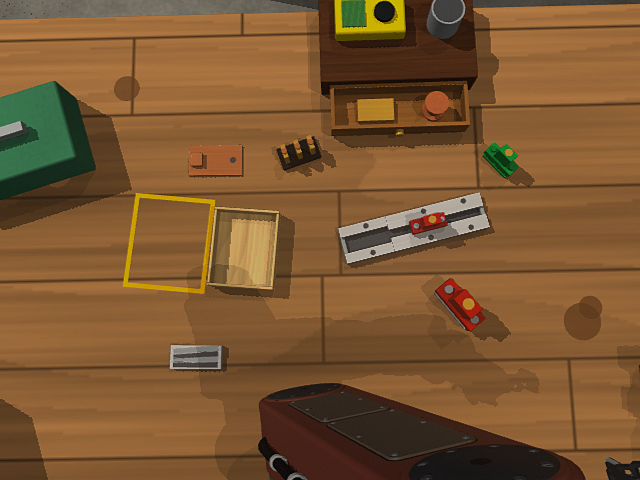

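View pics/scene.png

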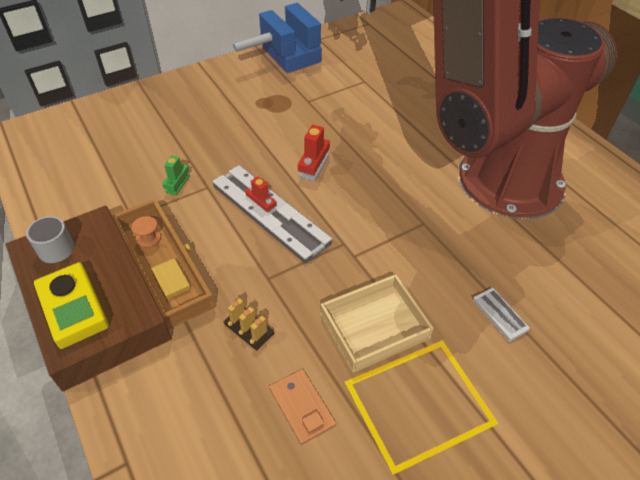

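The top view shows three things like the dog:
- A small red dog standing in the rail at (428,222).
- A bigger red dog loose on the bench at (460,304).
- A green dog at (501,158).

I choose the small red one in the slot. The rail's open end is at left, around (365,243). The tray is at (245,248), and the outline at (170,243) lies on its +y side.

```bash
cat > meas.py <<'E'
from h import *
p,d,m=snap('top'); C=cloud(d,m); hsv=cv2.cvtColor(p,cv2.COLOR_RGB2HSV); H,S,V=cv2.split(hsv)
z=C[...,2]
def big(mask,x0,x1,y0,y1):
    k=np.zeros_like(mask,np.uint8); k[y0:y1,x0:x1]=mask[y0:y1,x0:x1]
    n,l,s,c=cv2.connectedComponentsWithStats(k.astype(np.uint8)); i=1+np.argmax(s[1:,4]); return l==i
def rect(mask,h):
    c=np.argwhere(mask)[:,::-1]
    P=np.array([ray(m,u,v,h)[:2] for u,v in c],np.float32)
    (cx,cy),(w,hh),a=cv2.minAreaRect(P); B=cv2.boxPoints(((cx,cy),(w,hh),a))
    e=B[1]-B[0],B[2]-B[1]; L=max(e,key=np.linalg.norm); an=np.degrees(np.arctan2(L[1],L[0]))
    return np.round([cx,cy,w,hh,an],4)
grey=(S<60)&(V>110)
print('rail',rect(big(grey,330,500,185,270),.020))
red=((H<8)|(H>172))&(S>150)&(V>80)
rm=red.copy(); rm[:, :405]=0; rm[:,450:]=0; rm[:205]=0; rm[240:]=0
b=rm&(z>.028)&(z<.04)&(z>0); t=rm&(z>.068)
for n,k,h in(('body',b,.039),('post',t,.081)):
    if k.sum()>5: print(n,k.sum(),rect(k,h),np.median(C[k],0),(C[k].min(0)+C[k].max(0))/2)
yel=(H>20)&(H<32)&(S>200)&(V>150)
print('outline',rect(big(yel,110,225,185,300),0))
w=np.zeros_like(z,bool); w[195:305,200:295]=True
w&=(abs(z-.04)<.006); print('trayrim',rect(big(w,200,295,195,305),.04))
crop=cv2.resize(p[180:320,320:520],None,fx=4,fy=4,interpolation=cv2.INTER_CUBIC)
cv2.imwrite('pics/crop1.png',crop[:,:,::-1])
E
python3 meas.py
```

```text
rail [  0.5585  -0.194    0.0794   0.3203 -76.7018]
body 110 [ 5.65100e-01 -2.22500e-01  2.88000e-02  7.73000e-02 -7.66069e+01] [ 0.56149874 -0.20289628  0.03829237] [ 0.56531032 -0.22297237  0.03424878]
post 138 [ 5.64400e-01 -2.20700e-01  2.25000e-02  4.17000e-02 -7.88476e+01] [ 0.5638153  -0.21944982  0.08165923] [ 0.47954573 -0.12900813  0.61380252]
outline [ 0.5396  0.3436  0.1809  0.2105 -6.2887]
trayrim [ 0.5199  0.172   0.1406  0.1699 -5.2377]
```

View pics/crop1.png

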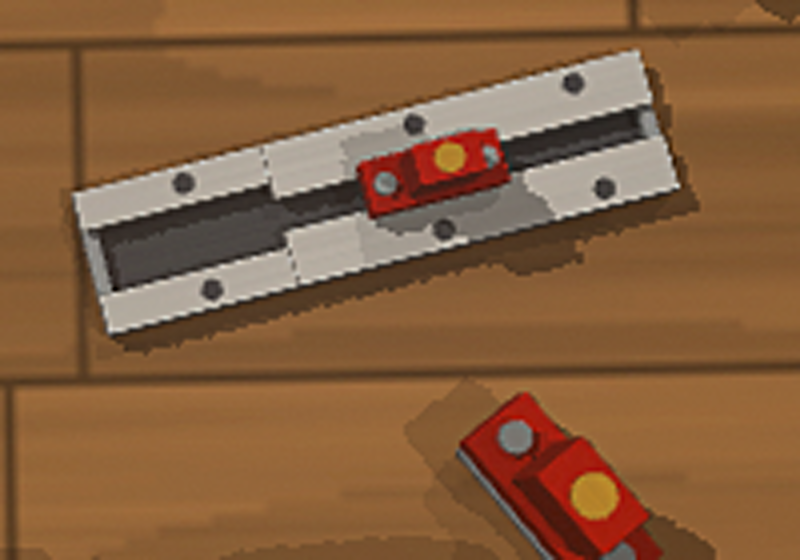

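The close crop confirms the choice. The small red dog sits in the slot between the lips, with the open pocket toward +y. The bigger dog is loose on the bench.

First the turn: +88° yaw puts tool x along the rail's +x.

Emit:
arm_command(
  moves=[
    [[0, 0, 0], [0, 0, -0.12], -1],
    [[0, 0, 0], [0, 0, -0.12], -1],
    [[0, 0, 0], [0, 0, -0.12], -1],
    [[0, 0, 0], [0, 0, -0.12], -1],
    [[0, 0, 0], [0, 0, -0.12], -1],
    [[0, 0, 0], [0, 0, -0.12], -1],
    [[0, 0, 0], [0, 0, -0.12], -1],
    [[0, 0, 0], [0, 0, -0.12], -1],
  ],
)

```text
time: 0.82
tcp_pos: [0.1374, -0.5065, 0.242]
eef_rot: [[0.334, 0.943, -0.0], [0.943, -0.334, 0.001], [0.001, -0.0, -1.0]]
wrist_force: [-0.6, -0.1, 0.4]
width: 0.0855
```

Emit:
arm_command(
  moves=[
    [[0, 0, 0], [0, 0, -0.1156], -1],
    [[0, 0, 0], [0, 0, -0.1156], -1],
    [[0, 0, 0], [0, 0, -0.1156], -1],
    [[0, 0, 0], [0, 0, -0.1156], -1],
    [[0, 0, 0], [0, 0, -0.1156], -1],
    [[0.012, 0.033, 0], [0, 0, 0], -1],
    [[0.012, 0.033, 0], [0, 0, 0], -1],
    [[0.012, 0.033, 0], [0, 0, 0], -1],
  ],
)

```text
time: 1.48
tcp_pos: [0.226, -0.4481, 0.242]
eef_rot: [[-0.228, 0.974, -0.0], [0.974, 0.228, 0.001], [0.001, 0.0, -1.0]]
wrist_force: [1.3, -0.3, 0.7]
width: 0.0851
```

Emit:
arm_command(
  moves=[
    [[0.012, 0.033, 0], [0, 0, 0], -1],
    [[0.012, 0.033, 0], [0, 0, 0], -1],
    [[0.012, 0.033, 0], [0, 0, 0], -1],
    [[0.012, 0.033, 0], [0, 0, 0], -1],
    [[0.012, 0.033, 0], [0, 0, 0], -1],
    [[0.012, 0.033, 0], [0, 0, 0], -1],
    [[0.012, 0.033, 0], [0, 0, 0], -1],
    [[0.012, 0.033, 0], [0, 0, 0], -1],
  ],
)

```text
time: 2.15
tcp_pos: [0.4616, -0.2934, 0.2422]
eef_rot: [[-0.23, 0.973, -0.0], [0.973, 0.23, 0.0], [0.0, -0.0, -1.0]]
wrist_force: [0.3, -0.1, -0.3]
width: 0.0853
```

```bash
cat >> h.py <<'E'
def go(x,y,z,a):
    """remaining shift in tool axes and turn about tool z so that tool x has world angle a (deg)"""
    o=get_obs(); R=o['eef_rot']; yaw=np.degrees(np.arctan2(R[1,0],R[0,0]))
    print('t',o['time'],'tcp',np.round(o['tcp_pos'],4),'yaw',round(yaw,2),'down',np.round(R[:,2],4),'w',round(o['width'],4),'F',np.round(o['wrist_force'],1))
    print('shift',np.round(R.T@(np.array([x,y,z])-o['tcp_pos']),4),'turn z',round(-np.radians((a-yaw+180)%360-180),4))
E
python3 -c "
from h import *
go(.5645,-.222,.057,103.3)"
```

```text
t 2.15 tcp [ 0.4616 -0.2934  0.2422] yaw 103.3 down [-2.e-04  1.e-04 -1.e+00] w 0.0853 F [ 0.3 -0.1 -0.3]
shift [0.0458 0.1166 0.1852] turn z -0.0001
```

Emit:
arm_command(
  moves=[
    [[0.0115, 0.029, 0.02], [0, 0, 0], -1],
    [[0.0115, 0.029, 0.02], [0, 0, 0], -1],
    [[0.0115, 0.029, 0.02], [0, 0, 0], -1],
    [[0.0115, 0.029, 0.02], [0, 0, 0], -1],
    [[0, 0, 0], [0, 0, 0], -1],
    [[0, 0, 0], [0, 0, 0], -1],
  ],
)

```text
time: 2.65
tcp_pos: [0.5626, -0.2217, 0.1604]
eef_rot: [[-0.232, 0.973, -0.003], [0.973, 0.232, 0.002], [0.002, -0.002, -1.0]]
wrist_force: [-0.3, -0.1, 0.3]
width: 0.0857
```

Run:
```python
from h import *
go(.5645,-.222,.057,103.3)
p,d,m=snap('wrist','w1'); C=cloud(d,m); hsv=cv2.cvtColor(p,cv2.COLOR_RGB2HSV); H,S,V=cv2.split(hsv)
red=((H<8)|(H>172))&(S>150)&(V>60)&(d>0)
for lo,hi in((.03,.046),(.07,.09)):
    k=red&(C[...,2]>lo)&(C[...,2]<hi)&(np.hypot(C[...,0]-.565,C[...,1]+.222)<.07)
    if k.sum()>20:
        P=C[k][:,:2].astype(np.float32); print(k.sum(),np.median(C[k][:,2]),cv2.minAreaRect(P))
```

```text
t 2.65 tcp [ 0.5626 -0.2217  0.1604] yaw 103.44 down [-0.0029  0.0015 -1.    ] w 0.0857 F [-0.3 -0.1  0.3]
shift [-0.001   0.002   0.1034] turn z 0.0024
1426 0.0389565436436296 ((0.5655904412269592, -0.22258207201957703), (0.02905210107564926, 0.07592158764600754), 13.203415870666504)
1509 0.08089011181928969 ((0.565397322177887, -0.22252745926380157), (0.021683987230062485, 0.03672405332326889), 13.429756164550781)
```

View pics/w1.png

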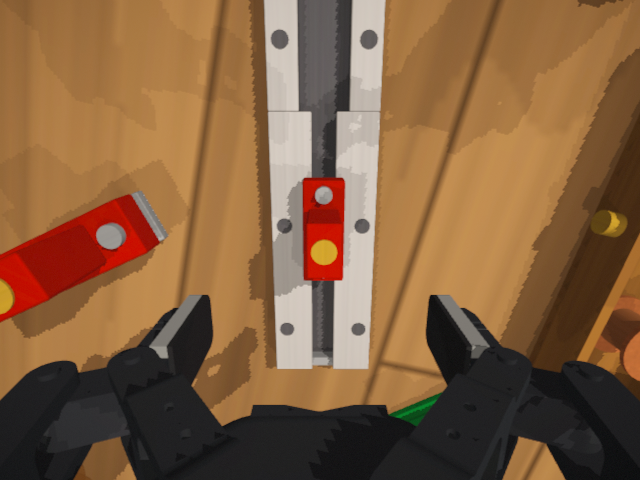

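The wrist view shows the small dog centred between the open jaws, with its post at about (324,250). The slot ahead is clear, and the big dog lies off to the left. Descending, then gripping.

Emit:
arm_command(
  moves=[
    [[-0.0014, 0.0026, 0.02], [0, 0, 0], -1],
    [[0, 0, 0.025], [0, 0, 0], -1],
    [[0, 0, 0.025], [0, 0, 0], -1],
    [[0, 0, 0.02], [0, 0, 0], -1],
    [[0, 0, 0.013], [0, 0, 0], -1],
    [[0, 0, 0], [0, 0, 0], -1],
  ],
)

```text
time: 3.2
tcp_pos: [0.5634, -0.2244, 0.0575]
eef_rot: [[-0.228, 0.974, -0.003], [0.974, 0.228, 0.001], [0.002, -0.003, -1.0]]
wrist_force: [-0.3, 1.7, 0.7]
width: 0.0856
```

Emit:
arm_command(
  moves=[
    [[0, 0, 0], [0, 0, 0], 1],
    [[0, 0, 0], [0, 0, 0], 1],
    [[0, 0, 0], [0, 0, 0], 1],
    [[0, 0, 0], [0, 0, 0], 1],
    [[0, 0, 0], [0, 0, 0], 1],
    [[0, 0, 0], [0, 0, 0], 1],
    [[0, 0, 0], [0, 0, 0], 1],
    [[0, 0, 0], [0, 0, 0], 1],
  ],
  force=40,
)

```text
time: 3.87
tcp_pos: [0.5661, -0.2244, 0.0602]
eef_rot: [[-0.23, 0.973, 0.001], [0.973, 0.23, -0.001], [-0.001, 0.001, -1.0]]
wrist_force: [-0.5, -0.1, 7.3]
width: 0.0217
```

```bash
python3 -c "
from h import *
go(.5585-.23*.103,-.194+.973*.103,.057,103.3)"
```

```text
t 3.8667 tcp [ 0.5661 -0.2244  0.0602] yaw 103.3 down [ 1.2e-03 -8.0e-04 -1.0e+00] w 0.0217 F [-0.5 -0.1  7.3]
shift [ 0.1343 -0.0004  0.0031] turn z -0.0
```

Emit:
arm_command(
  moves=[
    [[0.006, 0, -0.002], [0, 0, 0], 1],
    [[0.018, 0, 0], [0, 0, 0], 1],
    [[0.018, 0, 0], [0, 0, 0], 1],
    [[0.018, 0, 0], [0, 0, 0], 1],
    [[0.018, 0, 0], [0, 0, 0], 1],
    [[0.018, 0, 0], [0, 0, 0], 1],
    [[0.018, 0, 0], [0, 0, 0], 1],
    [[0.018, 0, 0], [0, 0, 0], 1],
  ],
)

```text
time: 4.53
tcp_pos: [0.5339, -0.0942, 0.0608]
eef_rot: [[-0.23, 0.973, -0.002], [0.973, 0.23, 0.001], [0.001, -0.001, -1.0]]
wrist_force: [0.4, -0.0, -5.5]
width: 0.021
```

Emit:
arm_command(
  moves=[
    [[0, 0, 0], [0, 0, 0], 1],
    [[0, 0, 0], [0, 0, 0], 1],
  ],
)

```text
time: 4.7
tcp_pos: [0.5342, -0.0943, 0.0609]
eef_rot: [[-0.232, 0.973, -0.002], [0.973, 0.232, 0.001], [0.001, -0.001, -1.0]]
wrist_force: [-0.3, -0.6, -6.0]
width: 0.0215
```

```bash
cat > chk.py <<'E'
from h import *
go(.5585-.23*.103,-.194+.973*.103,.057,103.3)
p,d,m=snap('scene','s2'); C=cloud(d,m); H,S,V=cv2.split(cv2.cvtColor(p,cv2.COLOR_RGB2HSV))
red=((H<8)|(H>172))&(S>150)&(V>60)&(d>0)&(np.hypot(C[...,0]-.535,C[...,1]+.094)<.07)&(C[...,2]<.1)
k=red&(C[...,2]>.033)&(C[...,2]<.046); print(k.sum(), cv2.minAreaRect(C[k][:,:2].astype(np.float32)), C[k][:,2].mean(), C[red][:,2].max())
cv2.imwrite('pics/s2c.png',cv2.resize(p[130:330,180:440],None,fx=3,fy=3)[:,:,::-1])
E
python3 chk.py
```

```text
t 4.7 tcp [ 0.5342 -0.0943  0.0609] yaw 103.39 down [-1.6e-03  5.0e-04 -1.0e+00] w 0.0215 F [-0.3 -0.6 -6. ]
shift [0.0004 0.0007 0.0039] turn z 0.0016
188 ((0.5372411608695984, -0.09150642156600952), (0.03166801854968071, 0.07774468511343002), 19.051374435424805) 0.03863894045790394 0.0992153778582889
```

View pics/s2c.png

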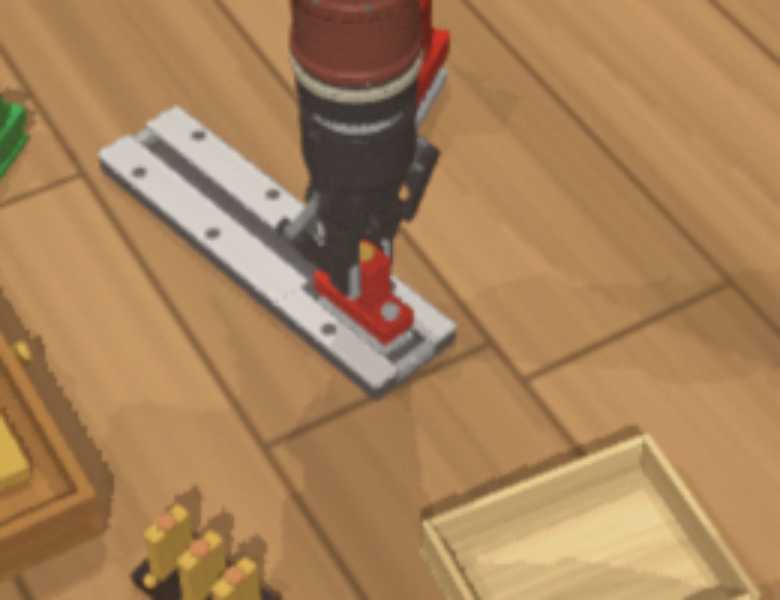

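The crop shows the dog at the open end, clear of the lips and short of the end stop. Its body sits at its normal height. I press it down lightly to secure step 1, then lift with a firmer grip.

Emit:
arm_command(
  moves=[
    [[0, 0, 0.002], [0, 0, 0], 1],
    [[0, 0, 0], [0, 0, 0], 1],
    [[0, 0, 0], [0, 0, 0], 1],
  ],
  force=60,
)

```text
time: 5.0
tcp_pos: [0.5353, -0.0958, 0.0603]
eef_rot: [[-0.23, 0.973, 0.001], [0.973, 0.23, 0.001], [0.001, 0.001, -1.0]]
wrist_force: [-4.8, 3.8, 11.3]
width: 0.0213
```

Emit:
arm_command(
  moves=[
    [[0, 0, -0.005], [0, 0, 0], 1],
    [[0, 0, -0.01], [0, 0, 0], 1],
    [[0, 0, -0.015], [0, 0, 0], 1],
    [[0, 0, -0.015], [0, 0, 0], 1],
    [[0, 0, -0.015], [0, 0, 0], 1],
    [[0, 0, -0.015], [0, 0, 0], 1],
    [[0, 0, -0.01], [0, 0, 0], 1],
    [[0, 0, 0], [0, 0, 0], 1],
  ],
)

```text
time: 5.67
tcp_pos: [0.5366, -0.0964, 0.1467]
eef_rot: [[-0.229, 0.973, 0.004], [0.973, 0.229, -0.001], [-0.002, 0.003, -1.0]]
wrist_force: [0.4, -0.1, -5.8]
width: 0.021
```

Emit:
arm_command(
  moves=[
    [[0, 0, 0], [0, 0, 0.065], 1],
    [[0, 0, 0], [0, 0, 0.065], 1],
    [[0, 0, 0], [0, 0, 0.065], 1],
    [[0, 0, 0], [0, 0, 0.065], 1],
    [[0, 0, 0], [0, 0, 0.065], 1],
    [[0, 0, 0], [0, 0, 0], 1],
  ],
)

```text
time: 6.17
tcp_pos: [0.5347, -0.0957, 0.1436]
eef_rot: [[0.096, 0.995, -0.001], [0.995, -0.096, 0.0], [0.0, -0.001, -1.0]]
wrist_force: [0.9, -0.7, -5.8]
width: 0.021
```

```bash
python3 -c "
from h import *
go(.52,.172,.063,84.8)"
```

```text
t 6.1667 tcp [ 0.5347 -0.0957  0.1436] yaw 84.49 down [-1.1e-03  2.0e-04 -1.0e+00] w 0.021 F [ 0.9 -0.7 -5.8]
shift [ 0.265  -0.0403  0.0806] turn z -0.0054
```

Emit:
arm_command(
  moves=[
    [[0.02, -0.003, 0], [0, 0, 0], 1],
    [[0.03, -0.005, 0], [0, 0, 0], 1],
    [[0.04, -0.006, 0], [0, 0, 0], 1],
    [[0.04, -0.006, 0], [0, 0, 0], 1],
    [[0.04, -0.006, 0], [0, 0, 0], 1],
    [[0.04, -0.006, 0], [0, 0, 0], 1],
    [[0.03, -0.005, 0], [0, 0, 0], 1],
    [[0.025, -0.003, 0], [0, 0, 0], 1],
  ],
)

```text
time: 6.83
tcp_pos: [0.519, 0.1744, 0.1439]
eef_rot: [[0.089, 0.996, -0.001], [0.996, -0.089, 0.0], [0.0, -0.001, -1.0]]
wrist_force: [-0.3, -0.8, -4.9]
width: 0.0207
```

Emit:
arm_command(
  moves=[
    [[0, 0, 0.015], [0, 0, 0], 1],
    [[0, 0, 0.02], [0, 0, 0], 1],
    [[0, 0, 0.02], [0, 0, 0], 1],
    [[0, 0, 0.012], [0, 0, 0], 1],
    [[0, 0, 0.005], [0, 0, 0], 1],
    [[0, 0, 0], [0, 0, 0], 1],
    [[0, 0, 0], [0, 0, 0], 1],
  ],
)

```text
time: 7.42
tcp_pos: [0.5201, 0.1718, 0.0725]
eef_rot: [[0.092, 0.996, -0.0], [0.996, -0.092, -0.0], [-0.0, -0.0, -1.0]]
wrist_force: [0.5, 0.7, -4.7]
width: 0.0208
```

Run:
```python
from h import *
go(.52,.172,.063,84.8)
p,d,m=snap('scene','s3')
cv2.imwrite('pics/s3c.png',cv2.resize(p[200:440,260:520],None,fx=2.5,fy=2.5)[:,:,::-1])
```

```text
t 7.4167 tcp [0.5201 0.1718 0.0725] yaw 84.71 down [-1.e-04 -0.e+00 -1.e+00] w 0.0208 F [ 0.5  0.7 -4.7]
shift [ 0.0002 -0.0001  0.0095] turn z -0.0016
```

View pics/s3c.png

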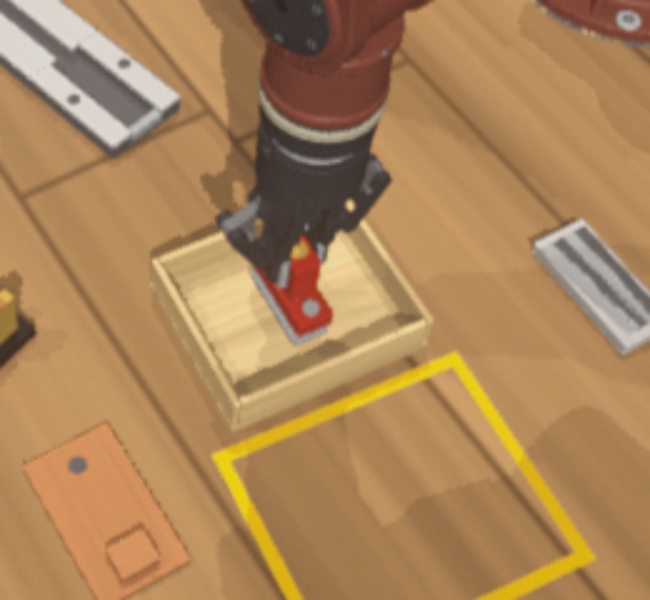

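The dog hangs upright over the tray's middle, about 10 mm above its floor (force −4.7 N, so no contact yet). I lower it until it touches.

Emit:
arm_command(
  moves=[
    [[0, 0, 0.005], [0, 0, 0], 1],
    [[0, 0, 0.003], [0, 0, 0], 1],
    [[0, 0, 0.0015], [0, 0, 0], 1],
    [[0, 0, 0], [0, 0, 0], 1],
    [[0, 0, 0], [0, 0, 0], 1],
  ],
)

```text
time: 7.88
tcp_pos: [0.5199, 0.1719, 0.0628]
eef_rot: [[0.093, 0.996, -0.0], [0.996, -0.093, -0.0], [-0.0, -0.0, -1.0]]
wrist_force: [0.5, 0.4, -5.0]
width: 0.0208
```

Emit:
arm_command(
  moves=[
    [[0, 0, 0.001], [0, 0, 0], 1],
    [[0, 0, 0], [0, 0, 0], 1],
    [[0, 0, 0], [0, 0, 0], 1],
  ],
)

```text
time: 8.13
tcp_pos: [0.52, 0.1719, 0.0619]
eef_rot: [[0.093, 0.996, 0.0], [0.996, -0.093, 0.0], [0.0, 0.0, -1.0]]
wrist_force: [1.5, -0.5, -5.5]
width: 0.0208
```

Emit:
arm_command(
  moves=[
    [[0, 0, 0.001], [0, 0, 0], 1],
    [[0, 0, 0], [0, 0, 0], 1],
    [[0, 0, 0.001], [0, 0, 0], 1],
    [[0, 0, 0], [0, 0, 0], 1],
    [[0, 0, 0], [0, 0, 0], 1],
  ],
)

```text
time: 8.55
tcp_pos: [0.5202, 0.172, 0.0613]
eef_rot: [[0.093, 0.996, 0.001], [0.996, -0.093, 0.0], [0.0, 0.001, -1.0]]
wrist_force: [-5.1, -1.2, 15.1]
width: 0.0212
```

It is in contact with the floor. I ease off 1 mm and open.

Emit:
arm_command(
  moves=[
    [[0, 0, -0.001], [0, 0, 0], 1],
    [[0, 0, 0], [0, 0, 0], 0],
    [[0, 0, 0], [0, 0, 0], -1],
    [[0, 0, 0], [0, 0, 0], -1],
    [[0, 0, 0], [0, 0, 0], -1],
    [[0, 0, 0], [0, 0, 0], -1],
    [[0, 0, 0], [0, 0, 0], -1],
    [[0, 0, 0], [0, 0, 0], -1],
  ],
)

```text
time: 9.22
tcp_pos: [0.52, 0.1719, 0.0608]
eef_rot: [[0.093, 0.996, 0.0], [0.996, -0.093, -0.0], [-0.0, 0.0, -1.0]]
wrist_force: [-0.4, -1.0, -0.5]
width: 0.0858
```

Emit:
arm_command(
  moves=[
    [[0, 0, -0.02], [0, 0, 0], -1],
    [[0, 0, -0.03], [0, 0, 0], -1],
    [[0, 0, -0.03], [0, 0, 0], -1],
    [[0, 0, -0.02], [0, 0, 0], -1],
    [[-0.04, 0, 0], [0, 0, 0], -1],
    [[-0.04, 0, 0], [0, 0, 0], -1],
    [[-0.035, 0, 0], [0, 0, 0], -1],
    [[0, 0, 0], [0, 0, 0], -1],
  ],
)

```text
time: 9.88
tcp_pos: [0.5088, 0.0527, 0.161]
eef_rot: [[0.097, 0.995, -0.0], [0.995, -0.097, -0.002], [-0.002, 0.0, -1.0]]
wrist_force: [0.5, -0.3, 0.0]
width: 0.0854
```

```bash
cat > m2.py <<'E'
from h import *
import sys
def tray():
    p,d,m=snap('top',sys.argv[1]); C=cloud(d,m); z=C[...,2]; x=C[...,0]; y=C[...,1]
    w=(abs(z-.04)<.006)&(x>.40)&(x<.67)&(y>.06)&(y<.46)
    n,l,s,c=cv2.connectedComponentsWithStats(w.astype(np.uint8)); k=l==1+np.argmax(s[1:,4])
    P=np.array([ray(m,u,v,.04)[:2] for v,u in np.argwhere(k)],np.float32)
    r=cv2.minAreaRect(P); B=cv2.boxPoints(r); L=max((B[1]-B[0],B[2]-B[1]),key=np.linalg.norm)
    a=np.degrees(np.arctan2(L[1],L[0])); a=(a+90)%180-90
    cx,cy=r[0]; print('tray',np.round(r[0],4),np.round(r[1],4),round(a,2))
    H,S,V=cv2.split(cv2.cvtColor(p,cv2.COLOR_RGB2HSV))
    red=((H<8)|(H>172))&(S>150)&(V>60)&(np.hypot(x-cx,y-cy)<.12)
    for n,lo,hi in(('body',.033,.047),('post',.07,.09)):
        k=red&(z>lo)&(z<hi)
        if k.sum()>5: print(n,k.sum(),cv2.minAreaRect(C[k][:,:2].astype(np.float32)),C[k][:,2].mean())
    o=np.array([.5396,.3436]); t=np.radians(a); e=o-[cx,cy]
    print('to outline along tray x,y',round(e@[np.cos(t),np.sin(t)],4),round(e@[-np.sin(t),np.cos(t)],4))
tray(); go(.5,.1,.03,84.8)
E
python3 m2.py t2
```

```text
Traceback (most recent call last):
  File "m2.py", line 18, in <module>
    tray(); go(.5,.1,.03,84.8)
    ~~~~^^
  File "m2.py", line 6, in tray
    n,l,s,c=cv2.connectedComponentsWithStats(w.astype(np.uint8)); k=l==1+np.argmax(s[1:,4])
                                                                         ~~~~~~~~~^^^^^^^^^
ValueError: attempt to get argmax of an empty sequence
```

The arm hides the tray from the top camera, so I use the scene camera.

```bash
sed -i "s/snap('top',sys.argv\[1\])/snap(sys.argv[2],sys.argv[1])/" m2.py; python3 m2.py s4 scene; python3 -c "
import cv2; p=cv2.imread('pics/s4.png'); cv2.imwrite('pics/s4c.png',cv2.resize(p[200:480,240:540],None,fx=2,fy=2))"
```

```text
tray [0.5221 0.1753] [0.1432 0.1713] -5.34
body 276 ((0.5221421718597412, 0.17395389080047607), (0.07692313194274902, 0.030875908210873604), 88.26240539550781) 0.03967513940462613
post 183 ((0.5212673544883728, 0.1738966554403305), (0.037280455231666565, 0.022411078214645386), 84.51692962646484) 0.07979051326015546
to outline along tray x,y 0.0018 0.1692
t 9.9833 tcp [0.5093 0.0563 0.1609] yaw 84.52 down [ 2.e-04  2.e-04 -1.e+00] w 0.0854 F [0.3 0.4 0.6]
shift [ 0.0426 -0.0134  0.1309] turn z -0.0049
```

View pics/s4c.png

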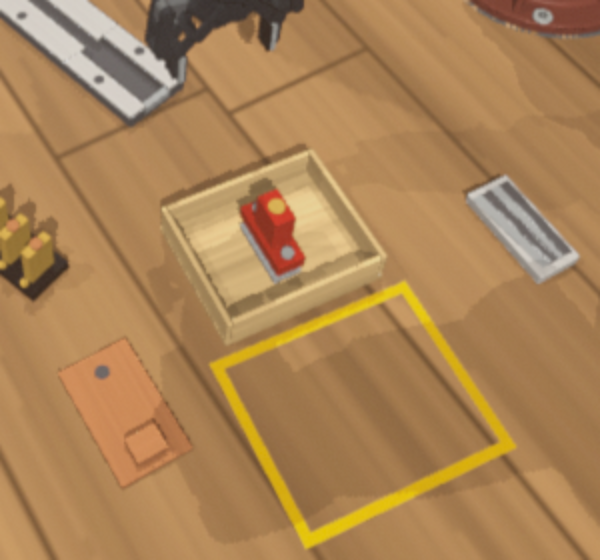

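The dog stands upright at the tray's middle and the tray hasn't moved. A straight push of about 170 mm along tray +y is needed, with about 2 mm of lateral offset. I lower the open fingers behind the −y wall as a two-point pusher.

Emit:
arm_command(
  moves=[
    [[0, 0, 0.025], [0, 0, 0], -1],
    [[0, 0, 0.035], [0, 0, 0], -1],
    [[0, 0, 0.035], [0, 0, 0], -1],
    [[0, 0, 0.028], [0, 0, 0], -1],
    [[0, 0, 0.015], [0, 0, 0], -1],
    [[0, 0, 0.005], [0, 0, 0], -1],
    [[0, 0, 0], [0, 0, 0], -1],
  ],
)

```text
time: 10.57
tcp_pos: [0.5084, 0.0584, 0.0167]
eef_rot: [[0.092, 0.996, -0.002], [0.996, -0.092, 0.0], [0.0, -0.002, -1.0]]
wrist_force: [0.1, -1.2, -0.9]
width: 0.0857
```

Emit:
arm_command(
  moves=[
    [[0.01, 0, 0], [0, 0, 0], -1],
    [[0.01, 0, 0], [0, 0, 0], -1],
    [[0.006, 0, 0], [0, 0, 0], -1],
    [[0.005, 0, 0], [0, 0, 0], -1],
    [[0.005, 0, 0], [0, 0, 0], -1],
    [[0.005, 0, 0], [0, 0, 0], -1],
    [[0.005, 0, 0], [0, 0, 0], -1],
    [[0.005, 0, 0], [0, 0, 0], -1],
  ],
)

```text
time: 11.23
tcp_pos: [0.5145, 0.107, 0.0186]
eef_rot: [[0.094, 0.996, 0.001], [0.996, -0.094, -0.004], [-0.004, 0.001, -1.0]]
wrist_force: [-0.6, -9.9, 6.0]
width: 0.0854
```

```bash
python3 m2.py s5 scene
```

```text
tray [0.5226 0.1783] [0.1647 0.1713] -5.31
body 285 ((0.524946928024292, 0.18682122230529785), (0.07826406508684158, 0.02959413453936577), 88.16699981689453) 0.03948455087327035
post 186 ((0.5229594707489014, 0.18732887506484985), (0.037587374448776245, 0.022614438086748123), 84.60637664794922) 0.0798432758538085
to outline along tray x,y 0.0016 0.1662
t 11.2833 tcp [0.5146 0.108  0.0186] yaw 84.63 down [ 0.0013 -0.0026 -1.    ] w 0.0852 F [-0.1 -6.2  4.8]
shift [-0.0093 -0.0138 -0.0114] turn z -0.0029
```

Contact made: tray and dog have moved about 13 mm together, straight. Pushing on.

Emit:
arm_command(
  moves=[
    [[0.007, 0, 0], [0, 0, 0], -1],
    [[0.009, 0, 0], [0, 0, 0], -1],
    [[0.01, 0, 0], [0, 0, 0], -1],
    [[0.01, 0, 0], [0, 0, 0], -1],
    [[0.01, 0, 0], [0, 0, 0], -1],
    [[0.01, 0, 0], [0, 0, 0], -1],
    [[0.01, 0, 0], [0, 0, 0], -1],
    [[0.01, 0, 0], [0, 0, 0], -1],
  ],
)

```text
time: 11.95
tcp_pos: [0.5214, 0.1828, 0.0185]
eef_rot: [[0.094, 0.996, 0.001], [0.996, -0.094, -0.004], [-0.004, 0.001, -1.0]]
wrist_force: [-0.5, -9.9, 6.9]
width: 0.0857
```

Emit:
arm_command(
  moves=[
    [[0.01, 0, 0], [0, 0, 0], -1],
    [[0.01, 0, 0], [0, 0, 0], -1],
    [[0.01, 0, 0], [0, 0, 0], -1],
    [[0.008, 0, 0], [0, 0, 0], -1],
    [[0.006, 0, 0], [0, 0, 0], -1],
    [[0.005, 0, 0], [0, 0, 0], -1],
    [[0.003, 0, 0], [0, 0, 0], -1],
    [[0, 0, 0], [0, 0, 0], -1],
  ],
)

```text
time: 12.62
tcp_pos: [0.5262, 0.2351, 0.0184]
eef_rot: [[0.093, 0.996, 0.001], [0.996, -0.093, -0.002], [-0.002, 0.001, -1.0]]
wrist_force: [-1.1, -5.1, 3.8]
width: 0.0854
```

```bash
python3 m2.py s6 scene;  python3 - <<'E'
import cv2; p=cv2.imread('pics/s6.png'); cv2.imwrite('pics/s6c.png',cv2.resize(p[200:480,240:540],None,fx=2,fy=2))
E
```

```text
tray [0.5347 0.308 ] [0.158  0.1716] -5.39
body 341 ((0.5352206230163574, 0.3148602247238159), (0.07683928310871124, 0.03029594197869301), 85.88965606689453) 0.039531026088289054
post 225 ((0.534752607345581, 0.3153546452522278), (0.03658454120159149, 0.02289409749209881), 86.06036376953125) 0.08003653862256667
to outline along tray x,y 0.0015 0.0359
t 12.6667 tcp [0.5262 0.2351 0.0184] yaw 84.64 down [ 0.001 -0.002 -1.   ] w 0.0856 F [-0.2 -5.4  4.2]
shift [-0.137  -0.0135 -0.0113] turn z -0.0027
```

View pics/s6c.png

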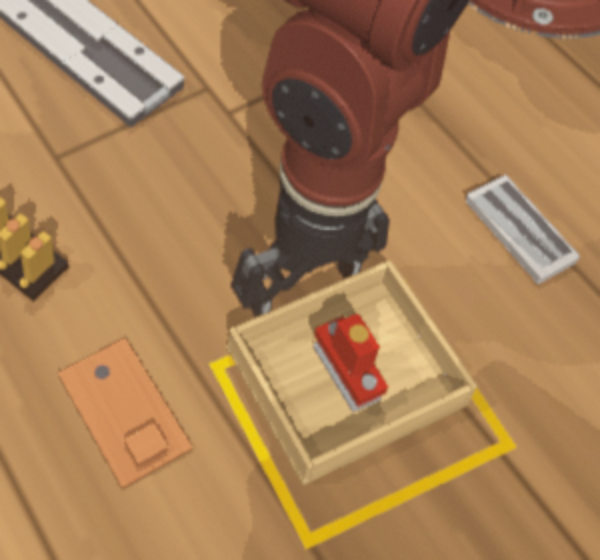

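The tray is square with the outline and about 28 mm short, with the dog upright. The rim fit is stretched by the fingers, so I go by the dog's travel. One last gentle push, then back off.

Emit:
arm_command(
  moves=[
    [[0.004, 0, 0], [0, 0, 0], -1],
    [[0.006, 0, 0], [0, 0, 0], -1],
    [[0.007, 0, 0], [0, 0, 0], -1],
    [[0.005, 0, 0], [0, 0, 0], -1],
    [[0.004, 0, 0], [0, 0, 0], -1],
    [[0.0025, 0, 0], [0, 0, 0], -1],
    [[0, 0, 0], [0, 0, 0], -1],
    [[0, 0, 0], [0, 0, 0], -1],
  ],
)

```text
time: 13.33
tcp_pos: [0.5287, 0.2633, 0.0184]
eef_rot: [[0.094, 0.996, 0.001], [0.996, -0.094, -0.002], [-0.002, 0.001, -1.0]]
wrist_force: [-1.0, -6.3, 3.9]
width: 0.0856
```

Emit:
arm_command(
  moves=[
    [[-0.01, 0, 0], [0, 0, 0], -1],
    [[-0.03, 0, 0], [0, 0, 0], -1],
    [[-0.03, 0, 0], [0, 0, 0], -1],
    [[-0.02, 0, -0.02], [0, 0, 0], -1],
    [[0, 0, -0.035], [0, 0, 0], -1],
    [[0, 0, -0.035], [0, 0, 0], -1],
    [[0, 0, -0.02], [0, 0, 0], -1],
    [[0, 0, 0], [0, 0, 0], -1],
  ],
)

```text
time: 14.0
tcp_pos: [0.5229, 0.1746, 0.1326]
eef_rot: [[0.093, 0.996, 0.007], [0.996, -0.093, 0.002], [0.002, 0.007, -1.0]]
wrist_force: [1.2, -0.9, 0.2]
width: 0.0854
```

```bash
python3 m2.py s7 scene;  python3 - <<'E'
import cv2; p=cv2.imread('pics/s7.png'); cv2.imwrite('pics/s7c.png',cv2.resize(p[200:480,240:540],None,fx=2,fy=2))
E
python3 m2.py t7 top
```

```text
tray [0.5379 0.3444] [0.1412 0.1715] -5.44
body 371 ((0.5370576977729797, 0.343586802482605), (0.07662501931190491, 0.031167341396212578), 84.8382339477539) 0.039614127291619464
post 230 ((0.5374498963356018, 0.3432173728942871), (0.03656277433037758, 0.02250627800822258), 85.33419799804688) 0.07982978447094255
to outline along tray x,y 0.0018 -0.0006
t 14.05 tcp [0.5218 0.1745 0.1303] yaw 84.66 down [ 0.0048  0.0012 -1.    ] w 0.0852 F [-0.1 -0.2 -0.3]
shift [-0.0763 -0.0152  0.1001] turn z -0.0024Traceback (most recent call last):
  File "m2.py", line 18, in <module>
    tray(); go(.5,.1,.03,84.8)
    ~~~~^^
  File "m2.py", line 6, in tray
    n,l,s,c=cv2.connectedComponentsWithStats(w.astype(np.uint8)); k=l==1+np.argmax(s[1:,4])
                                                                         ~~~~~~~~~^^^^^^^^^
    return _wrapfunc(a, 'argmax', axis=axis, out=out, **kwds)
    return bound(*args, **kwds)
ValueError: attempt to get argmax of an empty sequence
```

View pics/s7c.png

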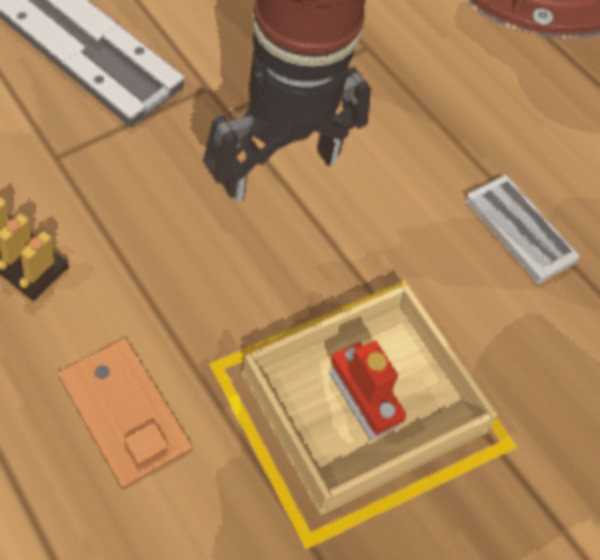

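The tray sits inside the yellow outline, about 2 mm from centre, with the dog upright in it. The bystanders are where they were and the arm is clear. Handing in.

```bash
python3 -c "
from bench import *
print(sign_off())"
```

```text
the job is handed in; nothing more can be done
None
```

The job is done and handed in at about 14 s of robot time; `sign_off` gave no verdict.

I gripped the small red dog by its post and slid it about 132 mm along the slot to the open end. I then lifted it out, stood it in the middle of the tray and let go. With the open fingers behind the tray's −y wall, I pushed it about 170 mm into the outline.

**Last checks, from the scene camera:**
- **Tray:** its centre is about 2 mm from the outline's centre and within 1° of parallel to it.
- **Dog:** it is upright, less than 2 mm from the tray's centre. Its body and post tops are at the expected heights (40 and 80 mm).
- **Bystanders:** they look unmoved in the picture; I did not measure their positions.
- **Arm:** it is clear of everything, with a wrist force of about 0.

**What failed or disagreed:**
- **Top camera:** no top-view check after the dog was placed, because the arm hid the tray. The outline's position comes from the first top view only.
- **Tray start position:** the top and scene cameras disagreed by about 4 mm.
- **Tray fit during the push:** the fingers stretched the fitted outline of the tray's rim, so I used the dog's travel to judge the last push.
- **Pressing forces:** the wrist force reached about 12 N pressing the dog into the rail and 15 N setting it in the tray, well below the limits.

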